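# Put the rearing-room containers into their nests

### The arm

A 6-joint arm with a two-finger parallel gripper is mounted at the origin on the work surface. World frame = base frame: x ahead of the robot, y to its left, z up, the work surface at z = 0. Lengths are in mm, angles in rad, forces in N, time in s.
With the tool pointing down it reaches from about 275 to 750 mm from the base axis. Payload 10.2 kg.
Tool frame: the origin (TCP) lies at the very end of the fingers, on their centre line; the grasp point (between the pads) lies 19 mm behind it; x points along the fingers, y is the direction in which the jaws open and shut, and the axes are right-handed (so a half turn about x gives the same grasp; the last joint's range is limited). The gripper opens to 85 mm and grips with 20 to 120 N. Pads are 22 mm wide; open, the fingers measure 114 mm over their backs; the gripper's body (76 mm by 85 mm) begins 54 mm behind the grasp point. The pads swing forward as they close: fully open they stand 13 mm farther back than shut.
Start: joints at [1.081, 0.313, 1.498, -0, 1.331, -0.223], TCP at [138.427, 506.428, 231.294] pointing down, gripper open.
Joint ranges: [-2.94, 2.94], [-0.97, 2.17], [0.19, 2.56], [-1.23, 4.37], [0.02, 3.11], [-2.88, 2.88]. Speed limits (rad/s): [2.39, 2.39, 3.01, 3.14, 3.14, 3.14].

### API

Orientations are given as a unit quaternion [w, x, y, z].
In Python, from rig import ctrl, viewer, finish_job gives the robot as it stands.
- The arm moves only by the tool carry_out, never from a script. Its argument "targets" is a list of rows, each an object of numbers: "x", "y", "z": the shift along the world's x, y, z in m; "ax", "ay", "az": the turn, a rotation vector about the world's x, y, z in rad; "hand": the opening, from -1 (shut) to 1 (fully open). A call has 1 to 5 rows; each row is the pose to reach, as a shift and turn from the pose commanded when the call began; what a row does not reach only later rows make up. A row lasts 1/8 s, in which the tool goes at most 62.5 mm and 10.7 degrees, less where a joint would pass 70% of its speed; a pose out of reach is approached as far as the arm can. A call with a gripper value outside its range is refused whole. The fingers move at their own pace and stop on an object; "grip_force" is the grip in N (left out, the last holds). Time passes only in rows, so rows that repeat a pose let the fingers close. It gives the time, the measured TCP pose, the force and the opening at its end, in the units of the state.
- ctrl.sense(): the state, without advancing time (a new reading comes with each control period).
- viewer.capture(name): name is "scene" or "top" or "wrist"; returns the picture (420x560x3 uint8, blue, green, red); there is no depth.
- viewer.camera_info(name): a dict with "fx", "fy", "cx", "cy" (pixels), "R" (3x3) and "t" (3): a world point X has camera coordinates R X + t. Camera axes: x right, y down, z forward; pixel columns grow to the right and rows downward; lengths in mm; the calibration is good to about 2 mm. A picture is of the moment at which its call begins: read the wrist's pose just before it. camera_info takes no time and is no camera call; for the wrist camera it gives the pose at the moment of the call.
- finish_job(): hands the job in, once; it reports no verdict.
The state is a dict: "time_s": time; "joints": joint angles; "dq": joint speeds; "tau": joint torques, N m; "eef_pos": TCP position; "ee_rot": TCP orientation; "force": force on the tool from outside, world axes, zero at the start; "wrist_torque": the same for the moment, N m; "grip_width": opening from 0.0 (shut) to 1.0 (fully open).
Only numpy, scipy, OpenCV 4.12 (cv2) and the standard library are available. Lean on these libraries where they do the work, as an engineer would, in place of code of your own. Each camera call takes 0.05 s, during which the arm holds its last target. There are 200 camera calls.

### The job

Set up the rearing tray: put the large pot, the medium pot and the vial each into the round nest made for its size, and the grey climate logger into the nest with one straight side, turned so that its flat faces that side. Each must end up standing upright, fully down in its nest, and let go. There are live animals inside, so keep everything upright, set it down gently rather than dropping it, and do not push the petri dish about.

Things in the scene. Friction and masses are not known exactly. Their poses are not given: they have to be found in the camera images.
- pot_large: The larger of two round milky rearing pots with a flat white lid: 56 mm across, 62 mm tall, straight sides for gripping, about 120 g, loose, standing on the work surface. Origin: centre of its underside; z up.
- pot_medium: The smaller of the two round milky rearing pots with a flat white lid: 40 mm across, 56 mm tall, straight sides, about 70 g, loose, standing on the work surface. Origin: centre of its underside; z up.
- vial: Slender round milky vial with a white cap: 27 mm across, 66 mm tall, about 40 g, loose, standing on the work surface. Origin: centre of its underside; z up.
- logger: Loose grey climate logger, 140 g: housing 30 mm tall, in plan a circle of radius 28 mm cut by one flat. Origin: circle centre at the underside; x points to the flat (at x = +8 mm), z up. On top a grip bar parallel to the flat: x -14 to -2 mm (12 mm thick), 40 mm long along y (centred), 30 to 64 mm above the underside; pinch it across its thickness.
- nest_large: Nest with the largest round rim, for the large pot. Fixed on the dark tray. Origin: centre of underside (4 mm above the work surface), z up. White disc 92 mm across, 5 mm thick, with a grey rim 12 mm high, 4 mm thick: rim top 17 mm, seat 5 mm above the origin. Inside of the rim: 68 mm across.
- nest_medium: Nest with the middle-sized round rim, for the medium pot. Fixed on the dark tray. Origin: centre of underside (4 mm above the work surface), z up. White disc 92 mm across, 5 mm thick, with a grey rim 12 mm high, 4 mm thick: rim top 17 mm, seat 5 mm above the origin. Inside of the rim: 52 mm across.
- nest_small: Nest with the smallest round rim, for the vial. Fixed on the dark tray. Origin: centre of underside (4 mm above the work surface), z up. White disc 92 mm across, 5 mm thick, with a grey rim 12 mm high, 4 mm thick: rim top 17 mm, seat 5 mm above the origin. Inside of the rim: 39 mm across.
- nest_half: Nest whose rim is a cut-off circle (one straight side), for the logger. Fixed on the dark tray. Origin: centre of underside (4 mm above the work surface), z up. White disc 92 mm across, 5 mm thick, with a grey rim 12 mm high, 4 mm thick: rim top 17 mm, seat 5 mm above the origin. Inside: radius 33 mm, straight side 13 mm from the origin towards the nest's +x. The logger fits only with its x axis along the nest's x, origin over origin, 5 mm play.
- logger_flat (a point): Middle of the lower edge of the logger's flat face (8 mm from the logger's origin along its x axis, at the underside).
- dish: Bystander: shallow round petri dish 80 mm across, 12 mm high, with a small stopper and tube standing in it to 42 mm, loose among the things. Origin: centre of its underside. It must stay where it is.
Things that resemble listed ones, but are neither listed nor needed, are in the scene too. What is shaped like the nest_medium but orange or pink is not meant. What is shaped like the vial but black is not meant.

How it is judged:
By the outcome, as a careful person would: the job done as asked, in the order asked, and still so for the second after the job is handed in, with the robot touching nothing.
It also fails if it takes over 120 s, if anything falls off the work surface, if the arm or the gripper's body presses on something with over 40 N, if the wrist force passes 120 N, or if a joint passes its speed limit or range.

## Working session

There is one attempt and no reset: what is moved stays moved. The work goes in short steps, Python scripts to look and compute and a tool call to move; the robot and the scene stay as the last step left them, time stands still between calls to the robot, and variables do not carry over. Pictures are saved under pics/ and viewed, about 12 in all and at most 16, crops included, and the job is handed in when it is done.

Besides the shell and the picture viewer there is one more tool, called after "Emit:" by a JSON object that holds its "method" and its "body". carry_out: Moves the arm, as the interface text tells. Its arguments: {"type":"object","properties":{"targets":{"type":"array"},"grip_force":{"type":"number"}},"required":["targets"]}

```bash
mkdir -p pics; ls; python3 - <<'E'
from rig import ctrl, viewer
import cv2
s=ctrl.sense();print(s)
for n in("top","scene"):
    cv2.imwrite(f"pics/{n}0.png",viewer.capture(n)); print(viewer.camera_info(n))
E
```

```text
pics
{'time_s': 0.0, 'joints': array([ 1.08062426e+00,  3.13464545e-01,  1.49846417e+00,  2.72364536e-05,
        1.33096460e+00, -2.23404768e-01]), 'dq': array([ 0.00030946, -0.00051781, -0.00042255,  0.00126545, -0.00028001,
        0.00028484]), 'tau': array([ 8.26854966e-05, -4.12261641e+01, -2.59748411e+01, -8.49124513e-05,
        4.04350998e-03, -1.00661973e-05]), 'eef_pos': array([138.28123183, 506.19566006, 230.71742906]), 'ee_rot': array([ 0.70065613,  0.09361169,  0.70099488, -0.09446694]), 'force': array([-0.68562051,  0.64867099,  0.23770762]), 'wrist_torque': array([-0.02351818, -0.04017147,  0.00512684]), 'grip_width': 0.9972218615807925}
{'fx': 386.23621759532983, 'fy': 386.23621759532983, 'cx': 280.44151646401656, 'cy': 217.1729298723031, 'R': array([[ 0.00247412, -0.99991655,  0.01267973],
       [-0.98090373, -0.00489263, -0.19443235],
       [ 0.19447817, -0.01195654, -0.98083397]]), 't': array([ 10.2693238 , 445.88634281, 898.24104242])}
{'fx': 418.90530151261817, 'fy': 418.90530151261817, 'cx': 272.2211125208223, 'cy': 211.687468480036, 'R': array([[ 0.84966106,  0.52688421, -0.02165917],
       [ 0.26058764, -0.45522629, -0.85138892],
       [-0.4584432 ,  0.7177479 , -0.52408757]]), 't': array([-417.1353171 ,  -53.02808526, 1421.20227408])}
```

View pics/top0.png

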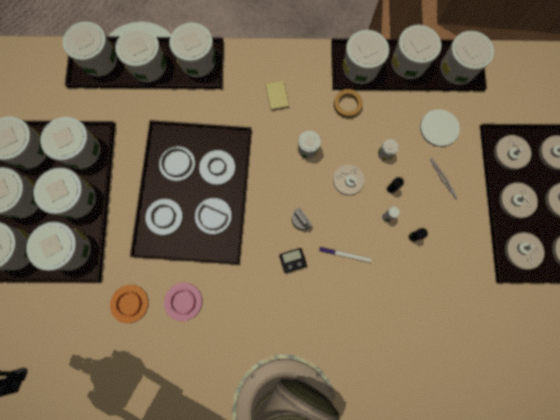

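View pics/scene0.png

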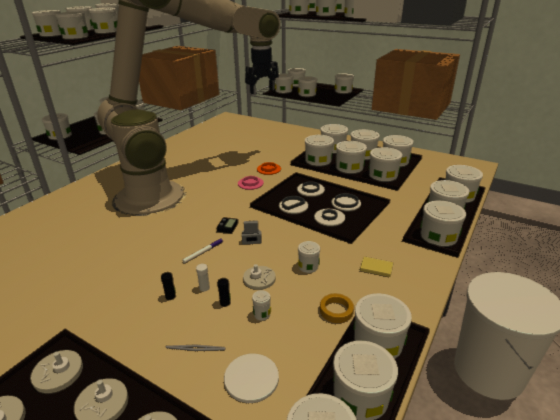

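The top view shows the nests near (177,163), (217,167), (164,217) and (213,216). The large pot is near (310,143), the medium pot (389,149), the white vial (393,215), the logger (301,220) and the dish (349,180). The black vials at (396,185) and (419,234) and the orange and pink rings at (129,303) and (183,301) are decoys. I'll confirm this with one enlarged crop.

```bash
cat > h.py <<'E'
from rig import ctrl, viewer
import cv2, numpy as np
def ray(ci,p,z):
    R,t=np.array(ci["R"]),np.array(ci["t"])
    d=R.T@np.array([(p[0]-ci["cx"])/ci["fx"],(p[1]-ci["cy"])/ci["fy"],1]); o=-R.T@t
    return o+d*(z-o[2])/d[2]
def proj(ci,X):
    c=np.array(ci["R"])@np.array(X,float)+ci["t"]
    return np.array([ci["fx"]*c[0]/c[2]+ci["cx"],ci["fy"]*c[1]/c[2]+ci["cy"]])
def state():
    s=ctrl.sense(); R=np.zeros((3,3)); 
    w,x,y,z=s["ee_rot"]; from scipy.spatial.transform import Rotation as Q
    R=Q.from_quat([x,y,z,w]).as_matrix()
    print("t %.2f"%s["time_s"],"tcp",s["eef_pos"].round(1),"xax",R[:,0].round(3),"jaw",R[:,1].round(3),"yaw %.1f"%np.degrees(np.arctan2(R[1,1],R[0,1])),"F",s["force"].round(1),"g %.3f"%s["grip_width"],"q",s["joints"].round(2))
    return s
E
python3 - <<'E'
from h import *
im=cv2.imread("pics/top0.png")
a=cv2.resize(im[130:250,135:260],None,fx=3.2,fy=3.2,interpolation=2)
b=cv2.resize(im[125:250,285:435],None,fx=2.6,fy=2.6,interpolation=2)
o=np.zeros((400,800,3),np.uint8);o[:a.shape[0],:a.shape[1]]=a;o[:b.shape[0],405:405+b.shape[1]]=b
cv2.imwrite("pics/crop1.png",o)
ci=viewer.camera_info("top")
for n,p,z in[("n177",(177,163),15),("n217",(217,167),15),("n164",(164,217),15),("n213",(213,216),15),("L",(310,138),62),("M",(389,147),56),("V",(393,212),66),("log",(301,220),30),("dish",(349,180),5)]: print(n,ray(ci,p,z).round(0))
state()
E
```

```text
n177 [593. 279.  15.]
n217 [582. 175.  15.]
n164 [451. 303.  15.]
n213 [454. 181.  15.]
L [644. -61.  62.]
M [ 624. -260.   56.]
V [ 455. -257.   66.]
log [442. -39.  30.]
dish [ 553. -166.    5.]
t 0.10 tcp [138.3 506.2 230.8] xax [-0.001 -0.001 -1.   ] jaw [ 0.264  0.965 -0.001] yaw 74.7 F [-0.8  0.7  0.8] g 1.002 q [ 1.08  0.31  1.5  -0.    1.33 -0.22]
```

View pics/crop1.png

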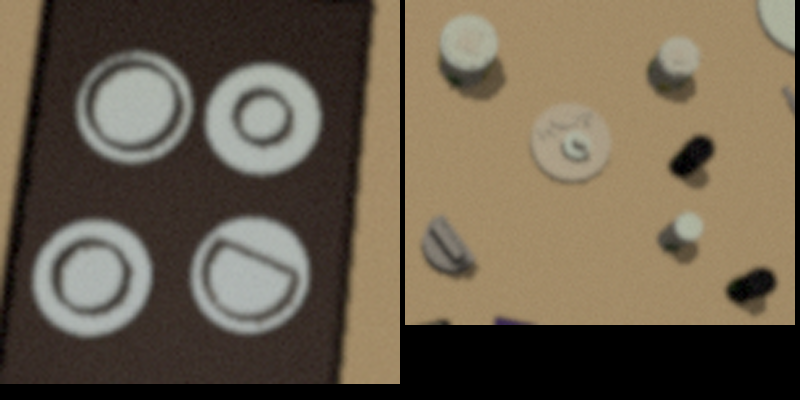

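The crop confirms the matches. Nests by rim size are large (177,163), medium (164,217), small (217,167) and cut-off (213,216). The white vial stands between two black ones. Next I'll measure by masks.

```bash
python3 - <<'E'
from h import *
im=cv2.imread("pics/top0.png"); ci=viewer.camera_info("top")
def blobs(mask,x0,y0,x1,y1,z,name,mina=40):
    m=np.zeros_like(mask);m[y0:y1,x0:x1]=mask[y0:y1,x0:x1]
    for c in cv2.findContours(m,cv2.RETR_EXTERNAL,cv2.CHAIN_APPROX_NONE)[0]:
        if cv2.contourArea(c)<mina: continue
        c=cv2.convexHull(c)
        P=np.array([ray(ci,p,z)[:2] for p in c[:,0].astype(float)],np.float32)
        (e,ax,an)=cv2.fitEllipse(P)
        print(name,"ctr px",cv2.minEnclosingCircle(c)[0],"xy",np.round(e,1),"axes",np.round(ax,1))
g=cv2.cvtColor(im,cv2.COLOR_BGR2GRAY)
print(im[216,164],im[190,195],im[138,310],im[150,345],im[120,300],im[212,393])
blobs((g>95).astype(np.uint8)*255,150,140,238,238,9,"nest",200)
S=cv2.cvtColor(im,cv2.COLOR_BGR2HSV)
m=((S[...,1]<55)&(g>125)).astype(np.uint8)*255
blobs(m,295,125,325,160,62,"L");blobs(m,380,138,400,160,56,"M",20);blobs(m,385,205,402,222,66,"V",20)
# logger: dark grey low saturation
E
```

```text
[178 181 172] [40 46 57] [147 167 173] [103 138 161] [106 141 165] [159 179 172]
nest ctr px (212.60235595703125, 215.33201599121094) xy [456.6 182.8] axes [94.3 94.4]
nest ctr px (164.11727905273438, 216.7654266357422) xy [454.  306.1] axes [92.5 94.1]
nest ctr px (216.5, 166.5) xy [585.3 177.2] axes [93.9 94. ]
nest ctr px (176.7954559326172, 163.63636779785156) xy [594.5 281.1] axes [93. 94.]
L ctr px (309.0555419921875, 141.27777099609375) xy [636.5 -58.7] axes [54.  55.1]
M ctr px (389.7828369140625, 146.5404052734375) xy [ 626.2 -262.6] axes [36.5 37.7]
V ctr px (393.3888854980469, 211.72222900390625) xy [ 456.6 -259.1] axes [24.8 26.7]
```

Emit:
{"method": "carry_out", "body": {"targets": [{"x":0.04,"y":-0.045,"z":0,"hand":1},{"x":0.083,"y":-0.094},{"x":0.124,"y":-0.141},{"x":0.166,"y":-0.188},{"x":0.166,"y":-0.188}]}}

```text
invalid input at $.targets[0]: expected keys x, y, z, ax, ay, az, hand
```

Emit:
{"method": "carry_out", "body": {"targets": [{"x":0.04,"y":-0.045,"z":0,"hand":1},{"x":0.08,"y":-0.09},{"x":0.12,"y":-0.135},{"x":0.16,"y":-0.18},{"x":0.2,"y":-0.225}]}}

```text
invalid input at $.targets[0]: expected keys x, y, z, ax, ay, az, hand
```

Emit:
{"method": "carry_out", "body": {"targets": [{"x":0.04,"y":-0.045,"z":-0.02,"hand":1},{"x":0.08,"y":-0.09,"z":-0.03},{"x":0.12,"y":-0.14,"z":-0.03},{"x":0.132,"y":-0.152,"z":-0.03},{"x":0.132,"y":-0.152,"z":-0.03}]}}

```text
invalid input at $.targets[0]: expected keys x, y, z, ax, ay, az, hand
```

```bash
python3 - <<'E'
from h import *
state(); ci=viewer.camera_info("wrist"); cv2.imwrite("pics/w1.png",viewer.capture("wrist"))
C=-np.array(ci["R"]).T@ci["t"]; print("cam",C.round(0),"fwd",np.array(ci["R"])[2].round(2))
print(proj(ci,(636.5,-58.7,62)),proj(ci,(636.5,-58.7,0)))
E
```

```text
t 0.10 tcp [138.3 506.2 230.8] xax [-0.001 -0.001 -1.   ] jaw [ 0.264  0.965 -0.001] yaw 74.7 F [-0.8  0.7  0.8] g 1.002 q [ 1.08  0.31  1.5  -0.    1.33 -0.22]
cam [ 73. 524. 373.] fwd [ 0.26 -0.07 -0.96]
[  5.09444108 598.74032423] [ 35.1834471 546.1521655]
```

View pics/w1.png

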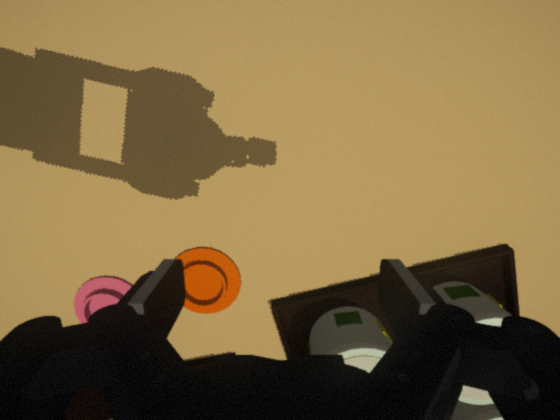

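The wrist view shows only the decoy rings, the edge of a tray and the fingers at the bottom. Every row needs all its keys, so I'm resending with them.

Emit:
{"method": "carry_out", "body": {"targets": [{"x":0.04,"y":-0.045,"z":0,"ax":0,"ay":0,"az":0,"hand":1},{"x":0.08,"y":-0.09,"z":0,"ax":0,"ay":0,"az":0,"hand":1},{"x":0.12,"y":-0.135,"z":0,"ax":0,"ay":0,"az":0,"hand":1},{"x":0.16,"y":-0.18,"z":0,"ax":0,"ay":0,"az":0,"hand":1},{"x":0.2,"y":-0.225,"z":0,"ax":0,"ay":0,"az":0,"hand":1}]}}

```text
time_s: 0.78
eef_pos: [339.4, 279.8, 231.3]
ee_rot: [0.701, 0.094, 0.701, -0.094]
force: [0.5, 1.3, -0.5]
grip_width: 0.996
```

Emit:
{"method": "carry_out", "body": {"targets": [{"x":0.04,"y":-0.045,"z":0,"ax":0,"ay":0,"az":0,"hand":1},{"x":0.08,"y":-0.09,"z":0,"ax":0,"ay":0,"az":0,"hand":1},{"x":0.12,"y":-0.135,"z":0,"ax":0,"ay":0,"az":0,"hand":1},{"x":0.16,"y":-0.18,"z":0,"ax":0,"ay":0,"az":0,"hand":1},{"x":0.2,"y":-0.225,"z":0,"ax":0,"ay":0,"az":0,"hand":1}]}}

```text
time_s: 1.4
eef_pos: [539.4, 54.7, 231.2]
ee_rot: [0.701, 0.094, 0.701, -0.094]
force: [1.0, 1.1, 0.9]
grip_width: 0.998
```

Emit:
{"method": "carry_out", "body": {"targets": [{"x":0.03,"y":-0.04,"z":-0.02,"ax":0,"ay":0,"az":0,"hand":1},{"x":0.06,"y":-0.08,"z":-0.04,"ax":0,"ay":0,"az":0,"hand":1},{"x":0.098,"y":-0.115,"z":-0.06,"ax":0,"ay":0,"az":0,"hand":1},{"x":0.098,"y":-0.115,"z":-0.06,"ax":0,"ay":0,"az":0,"hand":1},{"x":0.098,"y":-0.115,"z":-0.06,"ax":0,"ay":0,"az":0,"hand":1}]}}

```text
time_s: 2.02
eef_pos: [636.2, -58.2, 171.3]
ee_rot: [0.701, 0.094, 0.701, -0.094]
force: [0.5, 0.7, -0.4]
grip_width: 1.0
```

```bash
python3 - <<'E'
from h import *
state(); ci=viewer.camera_info("wrist"); im=viewer.capture("wrist")
for P in[(636.5,-58.7,62)]+[(636.5+28*np.cos(a),-58.7+28*np.sin(a),62) for a in np.linspace(0,6,24)]:
    cv2.circle(im,tuple(int(v) for v in proj(ci,P)),2,(0,0,255),-1)
cv2.imwrite("pics/w2.png",im)
E
```

```text
t 2.02 tcp [636.2 -58.2 171.3] xax [-0.  0. -1.] jaw [0.264 0.965 0.   ] yaw 74.7 F [ 0.5  0.7 -0.4] g 1.000 q [-0.27  0.61  1.2   0.    1.33 -1.58]
```

View pics/w2.png

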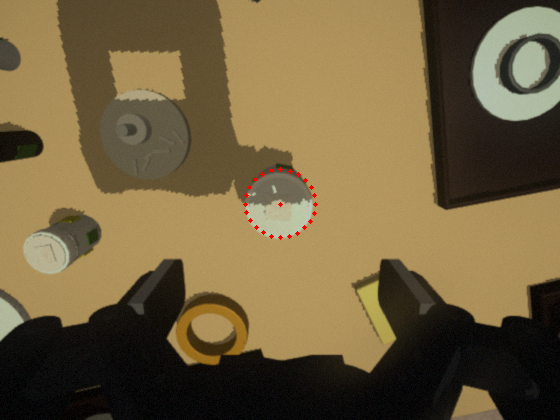

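The projected lid circle falls on the pot's lid at (280,204), so the two cameras agree. Descending to grasp.

Emit:
{"method": "carry_out", "body": {"targets": [{"x":0,"y":0,"z":-0.04,"ax":0,"ay":0,"az":0,"hand":1},{"x":0,"y":0,"z":-0.08,"ax":0,"ay":0,"az":0,"hand":1},{"x":0,"y":0,"z":-0.11,"ax":0,"ay":0,"az":0,"hand":1},{"x":0,"y":0,"z":-0.135,"ax":0,"ay":0,"az":0,"hand":1},{"x":0,"y":0,"z":-0.146,"ax":0,"ay":0,"az":0,"hand":1}]}}

```text
time_s: 2.7
eef_pos: [636.0, -57.6, 25.2]
ee_rot: [0.701, 0.094, 0.701, -0.094]
force: [-0.5, 0.2, 0.2]
grip_width: 1.0
```

Emit:
{"method": "carry_out", "body": {"grip_force": 30, "targets": [{"x":0,"y":0,"z":0,"ax":0,"ay":0,"az":0,"hand":0.4},{"x":0,"y":0,"z":0,"ax":0,"ay":0,"az":0,"hand":0.2},{"x":0,"y":0,"z":0,"ax":0,"ay":0,"az":0,"hand":0},{"x":0,"y":0,"z":0,"ax":0,"ay":0,"az":0,"hand":-0.2},{"x":0,"y":0,"z":0,"ax":0,"ay":0,"az":0,"hand":-0.2}]}}

```text
time_s: 3.32
eef_pos: [637.2, -58.6, 27.0]
ee_rot: [0.702, 0.094, 0.7, -0.094]
force: [-1.0, 1.6, 6.2]
grip_width: 0.651
```

Emit:
{"method": "carry_out", "body": {"targets": [{"x":0,"y":0,"z":0.0,"ax":0,"ay":0,"az":0,"hand":-0.2},{"x":0,"y":0,"z":0.01,"ax":0,"ay":0,"az":0,"hand":-0.2},{"x":0,"y":0,"z":0.03,"ax":0,"ay":0,"az":0,"hand":-0.2},{"x":0,"y":0,"z":0.06,"ax":0,"ay":0,"az":0,"hand":-0.2},{"x":0,"y":0,"z":0.09,"ax":0,"ay":0,"az":0,"hand":-0.2}]}}

```text
time_s: 3.95
eef_pos: [636.5, -58.6, 117.6]
ee_rot: [0.701, 0.094, 0.7, -0.094]
force: [0.6, -0.8, -1.1]
grip_width: 0.648
```

Emit:
{"method": "carry_out", "body": {"targets": [{"x":0,"y":0.02,"z":0.01,"ax":0,"ay":0,"az":0,"hand":-0.2},{"x":-0.002,"y":0.05,"z":0.01,"ax":0,"ay":0,"az":0,"hand":-0.2},{"x":-0.006,"y":0.09,"z":0.01,"ax":0,"ay":0,"az":0,"hand":-0.2},{"x":-0.012,"y":0.13,"z":0.01,"ax":0,"ay":0,"az":0,"hand":-0.2},{"x":-0.02,"y":0.17,"z":0.01,"ax":0,"ay":0,"az":0,"hand":-0.2}]}}

```text
time_s: 4.58
eef_pos: [615.5, 113.9, 125.0]
ee_rot: [0.701, 0.094, 0.701, -0.094]
force: [0.5, -0.1, -0.8]
grip_width: 0.647
```

Emit:
{"method": "carry_out", "body": {"targets": [{"x":-0.006,"y":0.04,"z":0,"ax":0,"ay":0,"az":0,"hand":-0.2},{"x":-0.012,"y":0.08,"z":0,"ax":0,"ay":0,"az":0,"hand":-0.2},{"x":-0.018,"y":0.12,"z":0,"ax":0,"ay":0,"az":0,"hand":-0.2},{"x":-0.021,"y":0.15,"z":0,"ax":0,"ay":0,"az":0,"hand":-0.2},{"x":-0.022,"y":0.169,"z":0,"ax":0,"ay":0,"az":0,"hand":-0.2}]}}

```text
time_s: 5.2
eef_pos: [593.3, 282.7, 125.0]
ee_rot: [0.701, 0.093, 0.701, -0.093]
force: [0.8, -0.0, -1.8]
grip_width: 0.648
```

```bash
python3 - <<'E'
from h import *
state(); ci=viewer.camera_info("wrist"); im=viewer.capture("wrist")
for a in np.linspace(0,6,40):
    P=(594.5+46*np.cos(a),281.1+46*np.sin(a),9)
    cv2.circle(im,tuple(int(v) for v in proj(ci,P)),1,(0,0,255),-1)
cv2.imwrite("pics/w3.png",im)
E
```

```text
t 5.20 tcp [593.3 282.7 125. ] xax [-0.001 -0.    -1.   ] jaw [ 0.262  0.965 -0.   ] yaw 74.8 F [ 0.8 -0.  -1.8] g 0.648 q [ 0.27  0.69  1.19  0.    1.26 -1.04]
```

View pics/w3.png

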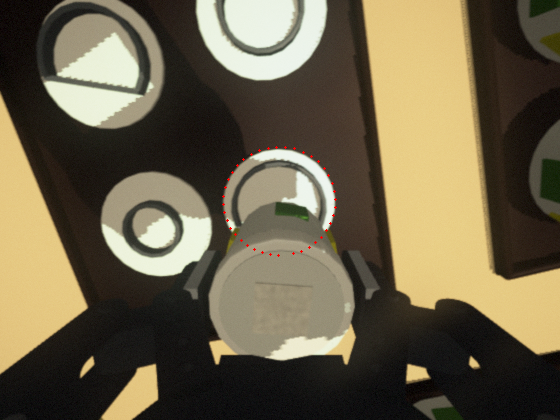

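The held pot is upright, and the predicted disc circle lies on the nest at (280,201). Lowering.

Emit:
{"method": "carry_out", "body": {"targets": [{"x":0.001,"y":-0.001,"z":-0.025,"ax":0,"ay":0,"az":0,"hand":-0.2},{"x":0.001,"y":-0.001,"z":-0.05,"ax":0,"ay":0,"az":0,"hand":-0.2},{"x":0.001,"y":-0.001,"z":-0.07,"ax":0,"ay":0,"az":0,"hand":-0.2},{"x":0.001,"y":-0.001,"z":-0.08,"ax":0,"ay":0,"az":0,"hand":-0.2},{"x":0.001,"y":-0.001,"z":-0.084,"ax":0,"ay":0,"az":0,"hand":-0.2}]}}

```text
time_s: 5.88
eef_pos: [595.5, 279.3, 41.1]
ee_rot: [0.701, 0.094, 0.701, -0.094]
force: [0.8, 0.4, -1.3]
grip_width: 0.652
```

Emit:
{"method": "carry_out", "body": {"targets": [{"x":0,"y":0,"z":-0.002,"ax":0,"ay":0,"az":0,"hand":-0.2},{"x":0,"y":0,"z":-0.003,"ax":0,"ay":0,"az":0,"hand":-0.2},{"x":0,"y":0,"z":-0.004,"ax":0,"ay":0,"az":0,"hand":-0.2},{"x":0,"y":0,"z":-0.005,"ax":0,"ay":0,"az":0,"hand":-0.2},{"x":0,"y":0,"z":-0.005,"ax":0,"ay":0,"az":0,"hand":-0.2}]}}

```text
time_s: 6.5
eef_pos: [595.4, 279.4, 36.3]
ee_rot: [0.701, 0.094, 0.701, -0.094]
force: [0.3, -0.7, -1.5]
grip_width: 0.652
```

Emit:
{"method": "carry_out", "body": {"targets": [{"x":0,"y":0,"z":-0.0005,"ax":0,"ay":0,"az":0,"hand":-0.2},{"x":0,"y":0,"z":-0.001,"ax":0,"ay":0,"az":0,"hand":-0.2},{"x":0,"y":0,"z":-0.0015,"ax":0,"ay":0,"az":0,"hand":-0.2},{"x":0,"y":0,"z":-0.0015,"ax":0,"ay":0,"az":0,"hand":-0.2}]}}

```text
time_s: 7.0
eef_pos: [595.5, 279.5, 36.0]
ee_rot: [0.701, 0.094, 0.701, -0.094]
force: [-4.6, -1.6, 9.0]
grip_width: 0.645
```

```bash
python3 -c "
from h import *
state()"
```

```text
t 7.00 tcp [595.5 279.5  36. ] xax [ 0. -0. -1.] jaw [0.264 0.965 0.   ] yaw 74.7 F [-4.6 -1.6  9. ] g 0.645 q [ 0.26  0.79  1.26 -0.    1.09 -1.04]
```

Contact came at the seat height, so I'm releasing and retreating.

Emit:
{"method": "carry_out", "body": {"targets": [{"x":0,"y":0,"z":0,"ax":0,"ay":0,"az":0,"hand":0.4},{"x":0,"y":0,"z":0,"ax":0,"ay":0,"az":0,"hand":0.7},{"x":0,"y":0,"z":0,"ax":0,"ay":0,"az":0,"hand":1},{"x":0,"y":0,"z":0,"ax":0,"ay":0,"az":0,"hand":1},{"x":0,"y":0,"z":0.02,"ax":0,"ay":0,"az":0,"hand":1}]}}

```text
time_s: 7.62
eef_pos: [594.6, 279.2, 54.1]
ee_rot: [0.7, 0.094, 0.702, -0.095]
force: [0.5, 0.5, 0.1]
grip_width: 1.0
```

Emit:
{"method": "carry_out", "body": {"targets": [{"x":0,"y":0,"z":0.04,"ax":0,"ay":0,"az":0,"hand":1},{"x":0,"y":0,"z":0.08,"ax":0,"ay":0,"az":0,"hand":1},{"x":0,"y":-0.02,"z":0.1,"ax":0,"ay":0,"az":0,"hand":1},{"x":0,"y":-0.06,"z":0.1,"ax":0,"ay":0,"az":0,"hand":1},{"x":0.01,"y":-0.12,"z":0.1,"ax":0,"ay":0,"az":0,"hand":1}]}}

```text
time_s: 8.25
eef_pos: [604.8, 158.0, 155.1]
ee_rot: [0.701, 0.093, 0.701, -0.093]
force: [0.9, -0.6, 0.2]
grip_width: 0.999
```

Emit:
{"method": "carry_out", "body": {"targets": [{"x":0.005,"y":-0.05,"z":0,"ax":0,"ay":0,"az":0,"hand":0.5},{"x":0.01,"y":-0.1,"z":0,"ax":0,"ay":0,"az":0,"hand":0.5},{"x":0.01,"y":-0.15,"z":0,"ax":0,"ay":0,"az":0,"hand":0.5},{"x":0.01,"y":-0.2,"z":0,"ax":0,"ay":0,"az":0,"hand":0.5},{"x":0.01,"y":-0.25,"z":0,"ax":0,"ay":0,"az":0,"hand":0.5}]}}

```text
time_s: 8.88
eef_pos: [614.4, -93.3, 154.8]
ee_rot: [0.701, 0.094, 0.701, -0.094]
force: [1.2, 1.0, 0.3]
grip_width: 0.747
```

Emit:
{"method": "carry_out", "body": {"targets": [{"x":0.005,"y":-0.05,"z":0,"ax":0,"ay":0,"az":0,"hand":0.5},{"x":0.01,"y":-0.1,"z":0,"ax":0,"ay":0,"az":0,"hand":0.5},{"x":0.011,"y":-0.15,"z":0,"ax":0,"ay":0,"az":0,"hand":0.5},{"x":0.011,"y":-0.172,"z":0,"ax":0,"ay":0,"az":0,"hand":0.5},{"x":0.011,"y":-0.172,"z":0,"ax":0,"ay":0,"az":0,"hand":0.5}]}}

```text
time_s: 9.5
eef_pos: [625.6, -263.8, 154.4]
ee_rot: [0.7, 0.095, 0.701, -0.095]
force: [0.3, 1.2, -0.1]
grip_width: 0.754
```

```bash
python3 - <<'E'
from h import *
state(); ci=viewer.camera_info("wrist"); im=viewer.capture("wrist"); t=viewer.capture("top")
cv2.imwrite("pics/top1.png",t)
for a in np.linspace(0,6,24):
    P=(626.2+20*np.cos(a),-262.6+20*np.sin(a),56)
    cv2.circle(im,tuple(int(v) for v in proj(ci,P)),1,(0,0,255),-1)
im=cv2.resize(im,(448,336)); c=cv2.resize(t[120:250,130:250],(310,336),interpolation=2)
cv2.imwrite("pics/w4.png",np.hstack([im,c]))
E
```

```text
t 9.50 tcp [ 625.6 -263.8  154.4] xax [-0.001  0.001 -1.   ] jaw [0.266 0.964 0.   ] yaw 74.6 F [ 0.3  1.2 -0.1] g 0.754 q [-0.57  0.72  1.07  0.    1.36 -1.87]
```

View pics/w4.png

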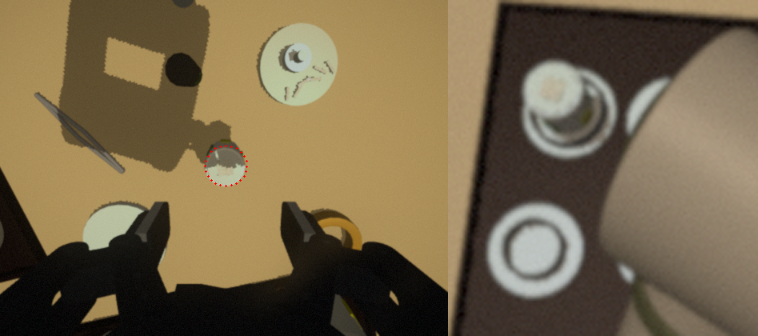

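The large pot stands upright in its nest, and the medium pot's lid matches the prediction in the wrist view. Grasping the medium pot.

Emit:
{"method": "carry_out", "body": {"targets": [{"x":0,"y":0.001,"z":-0.04,"ax":0,"ay":0,"az":0,"hand":0.6},{"x":0,"y":0.001,"z":-0.075,"ax":0,"ay":0,"az":0,"hand":0.6},{"x":0,"y":0.001,"z":-0.105,"ax":0,"ay":0,"az":0,"hand":0.6},{"x":0,"y":0.001,"z":-0.125,"ax":0,"ay":0,"az":0,"hand":0.6},{"x":0,"y":0.001,"z":-0.13,"ax":0,"ay":0,"az":0,"hand":0.6}]}}

```text
time_s: 10.22
eef_pos: [626.3, -260.5, 24.0]
ee_rot: [0.7, 0.094, 0.701, -0.093]
force: [-0.2, -0.7, 0.8]
grip_width: 0.798
```

Emit:
{"method": "carry_out", "body": {"grip_force": 25, "targets": [{"x":0,"y":0,"z":0,"ax":0,"ay":0,"az":0,"hand":0.2},{"x":0,"y":0,"z":0,"ax":0,"ay":0,"az":0,"hand":0},{"x":0,"y":0,"z":0,"ax":0,"ay":0,"az":0,"hand":-0.2},{"x":0,"y":0,"z":0,"ax":0,"ay":0,"az":0,"hand":-0.5},{"x":0,"y":0,"z":0,"ax":0,"ay":0,"az":0,"hand":-0.5}]}}

```text
time_s: 10.85
eef_pos: [627.0, -262.0, 26.2]
ee_rot: [0.702, 0.094, 0.7, -0.094]
force: [0.1, 0.0, 6.2]
grip_width: 0.458
```

```bash
python3 -c "
from h import *
state()"
```

```text
t 10.85 tcp [ 627.  -262.    26.2] xax [ 0.002 -0.001 -1.   ] jaw [ 0.264  0.965 -0.001] yaw 74.7 F [0.1 0.  6.2] g 0.458 q [-0.57  0.85  1.18  0.    1.11 -1.87]
```

Emit:
{"method": "carry_out", "body": {"targets": [{"x":0,"y":0,"z":0.0,"ax":0,"ay":0,"az":0,"hand":-0.5},{"x":0,"y":0,"z":0.01,"ax":0,"ay":0,"az":0,"hand":-0.5},{"x":0,"y":0,"z":0.035,"ax":0,"ay":0,"az":0,"hand":-0.5},{"x":0,"y":0,"z":0.07,"ax":0,"ay":0,"az":0,"hand":-0.5},{"x":0,"y":0.005,"z":0.1,"ax":0,"ay":0,"az":0,"hand":-0.5}]}}

```text
time_s: 11.48
eef_pos: [626.4, -256.8, 126.6]
ee_rot: [0.701, 0.094, 0.701, -0.094]
force: [0.5, -0.2, -0.8]
grip_width: 0.46
```

Emit:
{"method": "carry_out", "body": {"targets": [{"x":-0.01,"y":0.03,"z":0,"ax":0,"ay":0,"az":0,"hand":-0.5},{"x":-0.022,"y":0.072,"z":0,"ax":0,"ay":0,"az":0,"hand":-0.5},{"x":-0.035,"y":0.115,"z":0,"ax":0,"ay":0,"az":0,"hand":-0.5},{"x":-0.049,"y":0.16,"z":0,"ax":0,"ay":0,"az":0,"hand":-0.5},{"x":-0.063,"y":0.205,"z":0,"ax":0,"ay":0,"az":0,"hand":-0.5}]}}

```text
time_s: 12.1
eef_pos: [562.8, -50.2, 125.3]
ee_rot: [0.701, 0.094, 0.701, -0.094]
force: [0.9, 0.2, -0.4]
grip_width: 0.458
```

Emit:
{"method": "carry_out", "body": {"targets": [{"x":-0.014,"y":0.045,"z":0,"ax":0,"ay":0,"az":0,"hand":-0.5},{"x":-0.028,"y":0.09,"z":0,"ax":0,"ay":0,"az":0,"hand":-0.5},{"x":-0.042,"y":0.135,"z":0,"ax":0,"ay":0,"az":0,"hand":-0.5},{"x":-0.056,"y":0.18,"z":0,"ax":0,"ay":0,"az":0,"hand":-0.5},{"x":-0.07,"y":0.225,"z":0,"ax":0,"ay":0,"az":0,"hand":-0.5}]}}

```text
time_s: 12.72
eef_pos: [492.8, 174.8, 125.4]
ee_rot: [0.701, 0.094, 0.701, -0.094]
force: [0.3, 0.0, -0.1]
grip_width: 0.458
```

Emit:
{"method": "carry_out", "body": {"targets": [{"x":-0.012,"y":0.04,"z":0,"ax":0,"ay":0,"az":0,"hand":-0.5},{"x":-0.024,"y":0.08,"z":0,"ax":0,"ay":0,"az":0,"hand":-0.5},{"x":-0.035,"y":0.115,"z":0,"ax":0,"ay":0,"az":0,"hand":-0.5},{"x":-0.039,"y":0.132,"z":0,"ax":0,"ay":0,"az":0,"hand":-0.5},{"x":-0.039,"y":0.132,"z":0,"ax":0,"ay":0,"az":0,"hand":-0.5}]}}

```text
time_s: 13.35
eef_pos: [454.4, 305.7, 124.9]
ee_rot: [0.701, 0.094, 0.701, -0.094]
force: [0.0, -1.4, 0.1]
grip_width: 0.456
```

```bash
python3 -c "
from h import *
state()"
```

```text
t 13.35 tcp [454.4 305.7 124.9] xax [ 0. -0. -1.] jaw [ 0.262  0.965 -0.   ] yaw 74.8 F [ 0.  -1.4  0.1] g 0.456 q [ 0.38  0.47  1.57 -0.    1.11 -0.93]
```

Emit:
{"method": "carry_out", "body": {"targets": [{"x":0,"y":0,"z":-0.025,"ax":0,"ay":0,"az":0,"hand":-0.5},{"x":0,"y":0,"z":-0.05,"ax":0,"ay":0,"az":0,"hand":-0.5},{"x":0,"y":0,"z":-0.072,"ax":0,"ay":0,"az":0,"hand":-0.5},{"x":0,"y":0,"z":-0.083,"ax":0,"ay":0,"az":0,"hand":-0.5},{"x":0,"y":0,"z":-0.086,"ax":0,"ay":0,"az":0,"hand":-0.5}]}}

```text
time_s: 13.98
eef_pos: [454.8, 304.8, 38.6]
ee_rot: [0.701, 0.094, 0.701, -0.094]
force: [-0.2, 0.4, -1.3]
grip_width: 0.462
```

Emit:
{"method": "carry_out", "body": {"targets": [{"x":0,"y":0,"z":-0.001,"ax":0,"ay":0,"az":0,"hand":-0.5},{"x":0,"y":0,"z":-0.002,"ax":0,"ay":0,"az":0,"hand":-0.5},{"x":0,"y":0,"z":-0.0027,"ax":0,"ay":0,"az":0,"hand":-0.5},{"x":0,"y":0,"z":-0.0035,"ax":0,"ay":0,"az":0,"hand":-0.5},{"x":0,"y":0,"z":-0.0035,"ax":0,"ay":0,"az":0,"hand":-0.5}]}}

```text
time_s: 14.6
eef_pos: [454.4, 305.4, 35.3]
ee_rot: [0.701, 0.094, 0.701, -0.094]
force: [-0.3, 0.5, 0.0]
grip_width: 0.461
```

Emit:
{"method": "carry_out", "body": {"targets": [{"x":0,"y":0,"z":-0.0005,"ax":0,"ay":0,"az":0,"hand":-0.5},{"x":0,"y":0,"z":-0.001,"ax":0,"ay":0,"az":0,"hand":-0.5},{"x":0,"y":0,"z":-0.0015,"ax":0,"ay":0,"az":0,"hand":-0.5},{"x":0,"y":0,"z":-0.0015,"ax":0,"ay":0,"az":0,"hand":-0.5}]}}

```text
time_s: 15.1
eef_pos: [454.5, 305.5, 35.1]
ee_rot: [0.701, 0.094, 0.701, -0.094]
force: [-5.4, -2.1, 13.9]
grip_width: 0.458
```

Emit:
{"method": "carry_out", "body": {"targets": [{"x":0,"y":0,"z":0,"ax":0,"ay":0,"az":0,"hand":0.1},{"x":0,"y":0,"z":0,"ax":0,"ay":0,"az":0,"hand":0.5},{"x":0,"y":0,"z":0,"ax":0,"ay":0,"az":0,"hand":0.7},{"x":0,"y":0,"z":0,"ax":0,"ay":0,"az":0,"hand":0.7},{"x":0,"y":0,"z":0.02,"ax":0,"ay":0,"az":0,"hand":0.7}]}}

```text
time_s: 15.72
eef_pos: [453.6, 305.1, 52.9]
ee_rot: [0.7, 0.094, 0.702, -0.095]
force: [-0.9, -0.3, 0.3]
grip_width: 0.85
```

Emit:
{"method": "carry_out", "body": {"targets": [{"x":0,"y":0,"z":0.05,"ax":0,"ay":0,"az":0,"hand":0.7},{"x":0,"y":0,"z":0.1,"ax":0,"ay":0,"az":0,"hand":0.7},{"x":0,"y":-0.03,"z":0.12,"ax":0,"ay":0,"az":0,"hand":0.5},{"x":0,"y":-0.08,"z":0.12,"ax":0,"ay":0,"az":0,"hand":0.3},{"x":0,"y":-0.13,"z":0.12,"ax":0,"ay":0,"az":0,"hand":0.2}]}}

```text
time_s: 16.35
eef_pos: [454.2, 174.2, 174.0]
ee_rot: [0.701, 0.094, 0.701, -0.094]
force: [0.2, -0.2, -0.5]
grip_width: 0.599
```

Emit:
{"method": "carry_out", "body": {"targets": [{"x":0,"y":-0.05,"z":0,"ax":0,"ay":0,"az":0,"hand":0.2},{"x":0,"y":-0.1,"z":0,"ax":0,"ay":0,"az":0,"hand":0.2},{"x":0,"y":-0.15,"z":0,"ax":0,"ay":0,"az":0,"hand":0.2},{"x":0,"y":-0.2,"z":0,"ax":0,"ay":0,"az":0,"hand":0.2},{"x":0,"y":-0.25,"z":0,"ax":0,"ay":0,"az":0,"hand":0.2}]}}

```text
time_s: 16.98
eef_pos: [454.2, -76.2, 173.9]
ee_rot: [0.701, 0.094, 0.701, -0.094]
force: [0.8, -0.1, -0.1]
grip_width: 0.6
```

Emit:
{"method": "carry_out", "body": {"targets": [{"x":0.001,"y":-0.05,"z":0,"ax":0,"ay":0,"az":0,"hand":0.2},{"x":0.002,"y":-0.1,"z":0,"ax":0,"ay":0,"az":0,"hand":0.2},{"x":0.002,"y":-0.15,"z":0,"ax":0,"ay":0,"az":0,"hand":0.2},{"x":0.002,"y":-0.184,"z":0,"ax":0,"ay":0,"az":0,"hand":0.2},{"x":0.002,"y":-0.184,"z":0,"ax":0,"ay":0,"az":0,"hand":0.2}]}}

```text
time_s: 17.6
eef_pos: [456.1, -260.4, 173.4]
ee_rot: [0.701, 0.095, 0.701, -0.095]
force: [-0.2, 0.4, 0.2]
grip_width: 0.602
```

```bash
python3 - <<'E'
from h import *
state(); ci=viewer.camera_info("wrist"); im=viewer.capture("wrist"); t=viewer.capture("top")
cv2.imwrite("pics/top2.png",t)
for a in np.linspace(0,6,24):
    P=(456.6+13.5*np.cos(a),-259.1+13.5*np.sin(a),66)
    cv2.circle(im,tuple(int(v) for v in proj(ci,P)),1,(0,0,255),-1)
im=cv2.resize(im,(448,336)); c=cv2.resize(t[120:250,130:250],(310,336),interpolation=2)
cv2.imwrite("pics/w5.png",np.hstack([im,c]))
E
```

```text
t 17.60 tcp [ 456.1 -260.4  173.4] xax [-0. -0. -1.] jaw [ 0.266  0.964 -0.   ] yaw 74.6 F [-0.2  0.4  0.2] g 0.602 q [-0.74  0.37  1.58 -0.    1.19 -2.04]
```

View pics/w5.png

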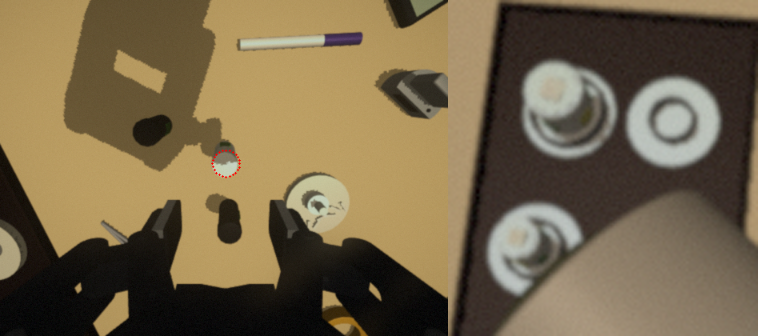

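The white vial at (226,163) matches the prediction, the black vials are off the jaw line, and the medium pot sits in its nest. Grasping the vial.

Emit:
{"method": "carry_out", "body": {"targets": [{"x":0,"y":0.001,"z":-0.04,"ax":0,"ay":0,"az":0,"hand":0.2},{"x":0,"y":0.001,"z":-0.08,"ax":0,"ay":0,"az":0,"hand":0.2},{"x":0,"y":0.001,"z":-0.115,"ax":0,"ay":0,"az":0,"hand":0.2},{"x":0,"y":0.001,"z":-0.138,"ax":0,"ay":0,"az":0,"hand":0.2},{"x":0,"y":0.001,"z":-0.143,"ax":0,"ay":0,"az":0,"hand":0.2}]}}

```text
time_s: 18.32
eef_pos: [456.1, -256.1, 29.9]
ee_rot: [0.7, 0.094, 0.702, -0.093]
force: [0.6, -0.3, 0.0]
grip_width: 0.6
```

Emit:
{"method": "carry_out", "body": {"grip_force": 22, "targets": [{"x":0,"y":0,"z":0,"ax":0,"ay":0,"az":0,"hand":0},{"x":0,"y":0,"z":0,"ax":0,"ay":0,"az":0,"hand":-0.2},{"x":0,"y":0,"z":0,"ax":0,"ay":0,"az":0,"hand":-0.4},{"x":0,"y":0,"z":0,"ax":0,"ay":0,"az":0,"hand":-0.7},{"x":0,"y":0,"z":0,"ax":0,"ay":0,"az":0,"hand":-0.7}]}}

```text
time_s: 18.95
eef_pos: [456.9, -257.8, 31.9]
ee_rot: [0.701, 0.094, 0.7, -0.094]
force: [-1.2, 0.9, 6.2]
grip_width: 0.31
```

```bash
python3 -c "
from h import *
state()"
```

```text
t 18.95 tcp [ 456.9 -257.8   31.9] xax [ 0.001 -0.001 -1.   ] jaw [ 0.264  0.965 -0.001] yaw 74.7 F [-1.2  0.9  6.2] g 0.310 q [-0.74  0.56  1.71  0.    0.87 -2.04]
```

Emit:
{"method": "carry_out", "body": {"targets": [{"x":0,"y":0,"z":0.0,"ax":0,"ay":0,"az":0,"hand":-0.7},{"x":0,"y":0,"z":0.01,"ax":0,"ay":0,"az":0,"hand":-0.7},{"x":0,"y":0,"z":0.035,"ax":0,"ay":0,"az":0,"hand":-0.7},{"x":0,"y":0,"z":0.07,"ax":0,"ay":0,"az":0,"hand":-0.7},{"x":0.002,"y":0.005,"z":0.105,"ax":0,"ay":0,"az":0,"hand":-0.7}]}}

```text
time_s: 19.58
eef_pos: [458.3, -252.7, 137.4]
ee_rot: [0.701, 0.094, 0.701, -0.094]
force: [0.1, -0.1, -0.9]
grip_width: 0.308
```

Emit:
{"method": "carry_out", "body": {"targets": [{"x":0.008,"y":0.027,"z":0,"ax":0,"ay":0,"az":0,"hand":-0.7},{"x":0.02,"y":0.067,"z":0,"ax":0,"ay":0,"az":0,"hand":-0.7},{"x":0.033,"y":0.11,"z":0,"ax":0,"ay":0,"az":0,"hand":-0.7},{"x":0.045,"y":0.153,"z":0,"ax":0,"ay":0,"az":0,"hand":-0.7},{"x":0.058,"y":0.197,"z":0,"ax":0,"ay":0,"az":0,"hand":-0.7}]}}

```text
time_s: 20.2
eef_pos: [516.7, -54.3, 136.5]
ee_rot: [0.701, 0.094, 0.701, -0.094]
force: [0.0, -0.2, -0.5]
grip_width: 0.308
```

Emit:
{"method": "carry_out", "body": {"targets": [{"x":0.013,"y":0.045,"z":0,"ax":0,"ay":0,"az":0,"hand":-0.7},{"x":0.026,"y":0.09,"z":0,"ax":0,"ay":0,"az":0,"hand":-0.7},{"x":0.04,"y":0.135,"z":0,"ax":0,"ay":0,"az":0,"hand":-0.7},{"x":0.053,"y":0.18,"z":0,"ax":0,"ay":0,"az":0,"hand":-0.7},{"x":0.064,"y":0.217,"z":0,"ax":0,"ay":0,"az":0,"hand":-0.7}]}}

```text
time_s: 20.82
eef_pos: [580.6, 163.2, 136.4]
ee_rot: [0.701, 0.094, 0.701, -0.094]
force: [0.2, -0.8, -0.9]
grip_width: 0.31
```

Emit:
{"method": "carry_out", "body": {"targets": [{"x":0.003,"y":0.012,"z":0,"ax":0,"ay":0,"az":0,"hand":-0.7},{"x":0.004,"y":0.015,"z":0,"ax":0,"ay":0,"az":0,"hand":-0.7},{"x":0.004,"y":0.015,"z":0,"ax":0,"ay":0,"az":0,"hand":-0.7}]}}

```text
time_s: 21.2
eef_pos: [584.4, 175.5, 136.0]
ee_rot: [0.701, 0.094, 0.701, -0.094]
force: [0.1, -0.3, -0.3]
grip_width: 0.309
```

```bash
python3 -c "
from h import *
state()"
```

```text
t 21.20 tcp [584.4 175.5 136. ] xax [-0. -0. -1.] jaw [ 0.264  0.964 -0.   ] yaw 74.7 F [ 0.1 -0.3 -0.3] g 0.309 q [ 0.1   0.58  1.35 -0.    1.21 -1.2 ]
```

Emit:
{"method": "carry_out", "body": {"targets": [{"x":0.001,"y":0.0015,"z":-0.025,"ax":0,"ay":0,"az":0,"hand":-0.7},{"x":0.001,"y":0.0015,"z":-0.05,"ax":0,"ay":0,"az":0,"hand":-0.7},{"x":0.001,"y":0.0015,"z":-0.075,"ax":0,"ay":0,"az":0,"hand":-0.7},{"x":0.001,"y":0.0015,"z":-0.088,"ax":0,"ay":0,"az":0,"hand":-0.7},{"x":0.001,"y":0.0015,"z":-0.092,"ax":0,"ay":0,"az":0,"hand":-0.7}]}}

```text
time_s: 21.82
eef_pos: [585.4, 177.3, 43.6]
ee_rot: [0.701, 0.094, 0.701, -0.094]
force: [-0.2, 0.1, -0.1]
grip_width: 0.311
```

Emit:
{"method": "carry_out", "body": {"targets": [{"x":0,"y":0,"z":-0.001,"ax":0,"ay":0,"az":0,"hand":-0.7},{"x":0,"y":0,"z":-0.002,"ax":0,"ay":0,"az":0,"hand":-0.7},{"x":0,"y":0,"z":-0.0027,"ax":0,"ay":0,"az":0,"hand":-0.7},{"x":0,"y":0,"z":-0.0035,"ax":0,"ay":0,"az":0,"hand":-0.7},{"x":0,"y":0,"z":-0.0035,"ax":0,"ay":0,"az":0,"hand":-0.7}]}}

```text
time_s: 22.45
eef_pos: [585.7, 178.0, 40.9]
ee_rot: [0.701, 0.094, 0.701, -0.094]
force: [-1.5, 0.4, 4.8]
grip_width: 0.309
```

```bash
python3 - <<'E'
from h import *
state(); cv2.imwrite("pics/w6.png",viewer.capture("wrist"))
E
```

```text
t 22.45 tcp [585.7 178.   40.9] xax [ 0.001  0.    -1.   ] jaw [0.264 0.965 0.   ] yaw 74.7 F [-1.5  0.4  4.8] g 0.309 q [ 0.1   0.7   1.42 -0.    1.02 -1.2 ]
```

Emit:
{"method": "carry_out", "body": {"targets": [{"x":0,"y":0,"z":0,"ax":0,"ay":0,"az":0,"hand":-0.2},{"x":0,"y":0,"z":0,"ax":0,"ay":0,"az":0,"hand":0.1},{"x":0,"y":0,"z":0,"ax":0,"ay":0,"az":0,"hand":0.2},{"x":0,"y":0,"z":0,"ax":0,"ay":0,"az":0,"hand":0.2},{"x":0,"y":0,"z":0.02,"ax":0,"ay":0,"az":0,"hand":0.2}]}}

```text
time_s: 23.12
eef_pos: [584.6, 177.8, 59.2]
ee_rot: [0.7, 0.094, 0.702, -0.094]
force: [0.6, 0.9, 0.4]
grip_width: 0.599
```

Emit:
{"method": "carry_out", "body": {"targets": [{"x":0,"y":0,"z":0.05,"ax":0,"ay":0,"az":0,"hand":0.2},{"x":0,"y":0,"z":0.1,"ax":0,"ay":0,"az":0,"hand":0.2},{"x":-0.02,"y":-0.03,"z":0.13,"ax":0,"ay":0,"az":0,"hand":0},{"x":-0.05,"y":-0.07,"z":0.13,"ax":0,"ay":0,"az":0,"hand":0},{"x":-0.08,"y":-0.11,"z":0.13,"ax":0,"ay":0,"az":0,"hand":0}]}}

```text
time_s: 23.75
eef_pos: [504.5, 66.9, 190.6]
ee_rot: [0.701, 0.094, 0.701, -0.094]
force: [0.4, -0.9, -0.2]
grip_width: 0.497
```

Emit:
{"method": "carry_out", "body": {"targets": [{"x":-0.03,"y":-0.045,"z":0,"ax":0,"ay":0,"az":0,"hand":-0.2},{"x":-0.06,"y":-0.09,"z":0,"ax":0,"ay":0,"az":0,"hand":-0.2},{"x":-0.063,"y":-0.106,"z":0,"ax":0,"ay":0,"az":0,"hand":-0.2},{"x":-0.063,"y":-0.106,"z":0,"ax":0,"ay":0,"az":0,"hand":-0.2}]}}

```text
time_s: 24.25
eef_pos: [442.8, -38.6, 190.5]
ee_rot: [0.701, 0.095, 0.701, -0.095]
force: [0.2, -0.2, -0.2]
grip_width: 0.4
```

```bash
python3 - <<'E'
from h import *
state(); im=viewer.capture("wrist"); t=viewer.capture("top")
cv2.imwrite("pics/top3.png",t);cv2.imwrite("pics/w7.png",im)
im=cv2.resize(im,(480,360)); c=cv2.resize(t[130:245,145:245],(313,360),interpolation=2)
cv2.imwrite("pics/w7c.png",np.hstack([im,c]))
E
```

```text
t 24.25 tcp [442.8 -38.6 190.5] xax [ 0.001 -0.    -1.   ] jaw [0.265 0.964 0.   ] yaw 74.6 F [ 0.2 -0.2 -0.2] g 0.400 q [-0.35  0.17  1.79  0.    1.18 -1.65]
```

View pics/w7c.png

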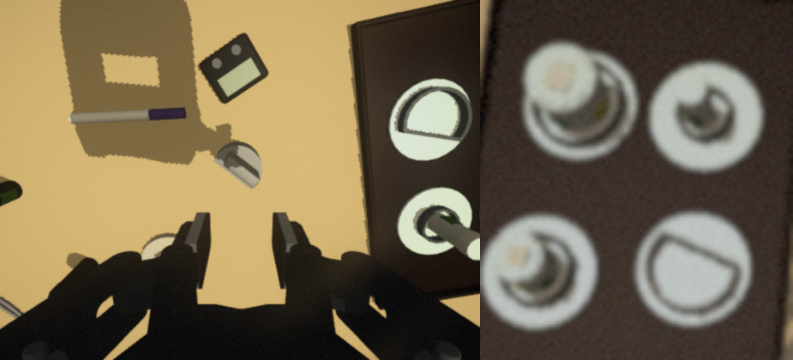

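Three items are seated: the large pot at (563,75), the medium pot at (520,255) and the vial at (692,90) in the right panel. Now an enlarged look at the logger and its nest for orientation.

```bash
python3 - <<'E'
from h import *
im=cv2.imread("pics/w7.png")
a=cv2.resize(im[150:230,240:320],(400,400),interpolation=2)
b=cv2.resize(im[80:195,445:560],(400,400),interpolation=2)
cv2.imwrite("pics/w7d.png",np.hstack([a,b]))
E
```

```text
(no output)
```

View pics/w7d.png

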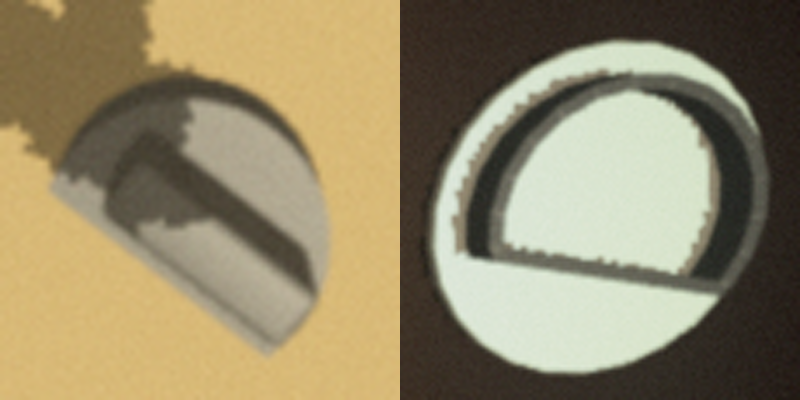

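```bash
python3 - <<'E'
from h import *
ci=viewer.camera_info("wrist"); cr=lambda u,v:(240+u/5,150+v/5)
print("cam",(-np.array(ci["R"]).T@ci["t"]).round())
def seg(n,p,q,z):
    A,B=ray(ci,cr(*p),z),ray(ci,cr(*q),z); d=B-A; print(n,z,A[:2].round(1),B[:2].round(1),"len %.1f"%np.linalg.norm(d),"dir %.1f"%np.degrees(np.arctan2(d[1],d[0])))
seg("edge",(52,185),(268,352),0);seg("edge",(52,185),(268,352),30)
seg("bardark mid",(150,135),(313,275),64);seg("barlow",(110,215),(275,340),64);seg("barlow",(135,235),(275,340),30);seg("darkline",(155,135),(310,255),64)
cn=lambda u,v:(445+u*115/400,80+v*115/400)
A,B=ray(ci,cn(468,253)if 0 else cn(68,255),21),ray(ci,cn(318,291),21);d=B-A;print("nest line(outer/top)",A.round(1),B.round(1),np.linalg.norm(d).round(1),"dir %.1f"%np.degrees(np.arctan2(d[1],d[0])))
# disc centre check from wrist
g=cv2.cvtColor(cv2.imread("pics/w7.png"),cv2.COLOR_BGR2GRAY)
m=np.zeros_like(g);m[80:195,445:556]=(g[80:195,445:556]>75)*255
c=max(cv2.findContours(m,cv2.RETR_EXTERNAL,cv2.CHAIN_APPROX_NONE)[0],key=cv2.contourArea);c=cv2.convexHull(c)
P=np.array([ray(ci,p,9)[:2] for p in c[:,0].astype(float)],np.float32);print("nest disc",cv2.fitEllipse(P))
# top view line
ct=viewer.camera_info("top")
A,B=ray(ct,(135+218/3.2,130+243/3.2),21),ray(ct,(135+298/3.2,130+272/3.2),21);d=B-A;print("top line",A.round(1),B.round(1),np.linalg.norm(d).round(1),"dir %.1f"%np.degrees(np.arctan2(d[1],d[0])))
E
```

```text
cam [377. -19. 332.]
edge 0 [438.1 -69.2] [485.3 -35.1] len 58.2 dir 35.9
edge 30 [432.6 -64.7] [475.5 -33.7] len 53.0 dir 35.9
bardark mid 64 [422.5 -41.4] [453.1 -21.2] len 36.7 dir 33.5
barlow 64 [433.9 -51.7] [462.7 -30.3] len 35.8 dir 36.6
barlow 30 [446.1 -52.2] [473.5 -31.7] len 34.2 dir 36.8
darkline 64 [422.7 -40.6] [449.5 -20.8] len 33.4 dir 36.5
nest line(outer/top) [456.3 139.2  21. ] [484.2 204.3  21. ] 70.9 dir 66.8
nest disc ((456.7247314453125, 181.0595245361328), (92.33876037597656, 93.38700866699219), 150.1280975341797)
top line [478.1 205.5  21. ] [455.2 142.3  21. ] 67.2 dir -109.9
```

```bash
python3 - <<'E'
from h import *
ci=viewer.camera_info("wrist"); ct=viewer.camera_info("top")
o=np.array([449.4,-42.7]);a=np.radians(-54.1);X=np.array([np.cos(a),np.sin(a)]);Y=np.array([-X[1],X[0]])
w=lambda x,y,z:np.r_[o+x*X+y*Y,z]
def ov(im,ci,x0,y0,x1,y1,W,H):
    sx,sy=W/(x1-x0),H/(y1-y0); c=cv2.resize(im[y0:y1,x0:x1],(W,H),interpolation=2)
    def pl(P,col):
        p=np.array([(proj(ci,q)-[x0-.0,y0])*[sx,sy] for q in P]).astype(np.int32); cv2.polylines(c,[p],False,col,1)
    th=np.arccos(8/28); A=np.linspace(th,2*np.pi-th,40)
    pl([w(28*np.cos(t),28*np.sin(t),30) for t in np.r_[A,A[0]]],(0,0,255))
    pl([w(*q,64) for q in[(-14,-20),(-2,-20),(-2,20),(-14,20),(-14,-20)]],(255,0,0))
    n=np.array([456.7,182]);b=np.radians(67.5-90)
    for r in(33,):
        th=np.arccos(13/33);A=np.linspace(th,2*np.pi-th,40)
        pl([np.r_[n+33*np.array([np.cos(t+b),np.sin(t+b)]),21] for t in np.r_[A,A[0]]],(0,160,0))
    return c
im=cv2.imread("pics/w7.png");t=cv2.imread("pics/top0.png")
r1=np.hstack([ov(im,ci,240,150,320,230,390,300),ov(im,ci,445,85,555,195,390,300)])
r2=np.hstack([ov(t,ct,275,195,325,245,390,300),ov(t,ct,185,190,240,245,390,300)])
cv2.imwrite("pics/ov1.png",np.vstack([r1,r2]))
E
```

```text
(no output)
```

View pics/ov1.png

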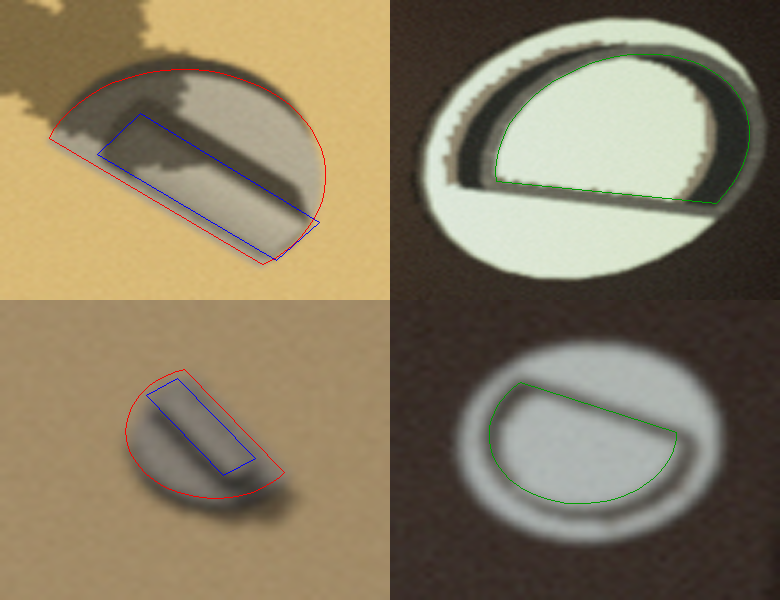

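The logger outline (red), bar (blue) and nest outline (green) all land within about 1–2 mm. The flat faces -54° and the nest's straight side faces about -22°. Turning the jaw across the bar and moving above it.

Emit:
{"method": "carry_out", "body": {"targets": [{"x":0,"y":0.001,"z":0,"ax":0,"ay":0,"az":0.18,"hand":-0.1},{"x":0.001,"y":0.002,"z":-0.01,"ax":0,"ay":0,"az":0.36,"hand":-0.1},{"x":0.001,"y":0.002,"z":-0.03,"ax":0,"ay":0,"az":0.54,"hand":-0.1},{"x":0.001,"y":0.002,"z":-0.05,"ax":0,"ay":0,"az":0.72,"hand":-0.1},{"x":0.001,"y":0.002,"z":-0.07,"ax":0,"ay":0,"az":0.895,"hand":-0.1}]}}

```text
time_s: 24.98
eef_pos: [443.9, -34.9, 119.5]
ee_rot: [0.672, -0.221, 0.672, 0.221]
force: [0.2, 0.0, -0.7]
grip_width: 0.451
```

Emit:
{"method": "carry_out", "body": {"targets": [{"x":0,"y":0,"z":0,"ax":0,"ay":0,"az":0,"hand":-0.1},{"x":0,"y":0,"z":0,"ax":0,"ay":0,"az":0,"hand":-0.1}]}}

```text
time_s: 25.22
eef_pos: [444.0, -35.6, 120.9]
ee_rot: [0.673, -0.218, 0.672, 0.217]
force: [-0.1, -0.8, 0.2]
grip_width: 0.45
```

```bash
python3 - <<'E'
from h import *
state(); ci=viewer.camera_info("wrist"); im=viewer.capture("wrist")
o=np.array([448.8,-43.2]);a=np.radians(-54.1);X=np.array([np.cos(a),np.sin(a)]);Y=np.array([-X[1],X[0]])
p=np.array([proj(ci,np.r_[o+q[0]*X+q[1]*Y,64]) for q in[(-14,-20),(-2,-20),(-2,20),(-14,20)]])
cv2.polylines(im,[p.astype(np.int32)],True,(255,0,0),1)
cv2.imwrite("pics/w8.png",im)
E
```

```text
t 25.23 tcp [444.  -35.6 120.9] xax [ 0.001 -0.    -1.   ] jaw [-0.586  0.81  -0.001] yaw 125.9 F [-0.1 -0.8  0.2] g 0.450 q [-0.34  0.27  1.87  0.    1.   -2.54]
```

View pics/w8.png

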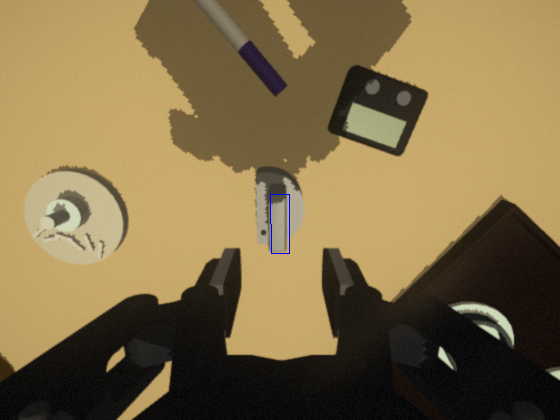

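The bar at (280,225) is parallel to the pads and centred between them. Descending.

Emit:
{"method": "carry_out", "body": {"targets": [{"x":0,"y":0,"z":-0.03,"ax":0,"ay":0,"az":0,"hand":-0.2},{"x":0,"y":0,"z":-0.055,"ax":0,"ay":0,"az":0,"hand":-0.2},{"x":0,"y":0,"z":-0.072,"ax":0,"ay":0,"az":0,"hand":-0.2},{"x":0,"y":0,"z":-0.08,"ax":0,"ay":0,"az":0,"hand":-0.2},{"x":0,"y":0,"z":-0.084,"ax":0,"ay":0,"az":0,"hand":-0.2}]}}

```text
time_s: 25.9
eef_pos: [443.8, -36.1, 36.6]
ee_rot: [0.673, -0.218, 0.672, 0.218]
force: [0.1, 0.4, 0.2]
grip_width: 0.4
```

Emit:
{"method": "carry_out", "body": {"grip_force": 40, "targets": [{"x":0,"y":0,"z":0,"ax":0,"ay":0,"az":0,"hand":-0.4},{"x":0,"y":0,"z":0,"ax":0,"ay":0,"az":0,"hand":-0.6},{"x":0,"y":0,"z":0,"ax":0,"ay":0,"az":0,"hand":-0.8},{"x":0,"y":0,"z":0,"ax":0,"ay":0,"az":0,"hand":-1},{"x":0,"y":0,"z":0,"ax":0,"ay":0,"az":0,"hand":-1}]}}

```text
time_s: 26.52
eef_pos: [443.4, -36.0, 36.3]
ee_rot: [0.672, -0.218, 0.673, 0.218]
force: [0.4, -1.3, -1.0]
grip_width: 0.13
```

```bash
python3 -c "
from h import *
state()"
```

```text
t 26.52 tcp [443.4 -36.   36.3] xax [-0.  0. -1.] jaw [-0.588  0.809  0.   ] yaw 126.0 F [ 0.4 -1.3 -1. ] g 0.130 q [-0.35  0.42  1.95 -0.    0.78 -2.54]
```

Emit:
{"method": "carry_out", "body": {"targets": [{"x":0,"y":0,"z":0.005,"ax":0,"ay":0,"az":0,"hand":-1},{"x":0,"y":0,"z":0.02,"ax":0,"ay":0,"az":0,"hand":-1},{"x":0,"y":0,"z":0.04,"ax":0,"ay":0,"az":0,"hand":-1},{"x":0,"y":0,"z":0.065,"ax":0,"ay":0,"az":0,"hand":-1},{"x":0,"y":0,"z":0.08,"ax":0,"ay":0,"az":0,"hand":-1}]}}

```text
time_s: 27.15
eef_pos: [443.7, -36.2, 117.7]
ee_rot: [0.673, -0.219, 0.672, 0.218]
force: [-0.1, 0.3, -1.2]
grip_width: 0.133
```

Emit:
{"method": "carry_out", "body": {"targets": [{"x":0.001,"y":0.025,"z":0,"ax":0,"ay":0,"az":0.08,"hand":-1},{"x":0.002,"y":0.06,"z":0,"ax":0,"ay":0,"az":0.18,"hand":-1},{"x":0.003,"y":0.095,"z":0,"ax":0,"ay":0,"az":0.28,"hand":-1},{"x":0.004,"y":0.13,"z":0,"ax":0,"ay":0,"az":0.38,"hand":-1},{"x":0.005,"y":0.165,"z":0,"ax":0,"ay":0,"az":0.48,"hand":-1}]}}

```text
time_s: 27.78
eef_pos: [448.4, 130.1, 116.7]
ee_rot: [0.601, -0.373, 0.601, 0.373]
force: [0.4, -0.1, -1.0]
grip_width: 0.132
```

Emit:
{"method": "carry_out", "body": {"targets": [{"x":0.001,"y":0.03,"z":0,"ax":0,"ay":0,"az":0.05,"hand":-1},{"x":0.001,"y":0.05,"z":0,"ax":0,"ay":0,"az":0.08,"hand":-1},{"x":0.001,"y":0.056,"z":0,"ax":0,"ay":0,"az":0.08,"hand":-1},{"x":0.001,"y":0.056,"z":0,"ax":0,"ay":0,"az":0.08,"hand":-1}]}}

```text
time_s: 28.28
eef_pos: [449.4, 184.7, 116.4]
ee_rot: [0.586, -0.396, 0.586, 0.396]
force: [-0.9, 0.4, -0.4]
grip_width: 0.131
```

```bash
python3 - <<'E'
from h import *
s=state(); ci=viewer.camera_info("wrist"); im=viewer.capture("wrist")
n=np.array([456.7,182]);b=np.radians(-22.)
th=np.arccos(13/33);A=np.linspace(th,2*np.pi-th,40)
p=[proj(ci,np.r_[n+33*np.array([np.cos(t+b),np.sin(t+b)]),21]) for t in A]
cv2.polylines(im,[np.array(p).astype(np.int32)],True,(0,160,0),1)
o=s["eef_pos"][:2]+8*np.array([np.cos(b),np.sin(b)])
th=np.arccos(8/28);A=np.linspace(th,2*np.pi-th,40)
zb=s["eef_pos"][2]-36.5
p=[proj(ci,np.r_[o+28*np.array([np.cos(t+b),np.sin(t+b)]),zb+30]) for t in A]
cv2.polylines(im,[np.array(p).astype(np.int32)],True,(0,0,255),1)
cv2.imwrite("pics/w9.png",im)
E
```

```text
t 28.27 tcp [449.4 184.7 116.4] xax [-0. -0. -1.] jaw [-0.928  0.374 -0.   ] yaw 158.1 F [-0.9  0.4 -0.4] g 0.131 q [ 0.15  0.36  1.76 -0.    1.02 -2.61]
```

View pics/w9.png

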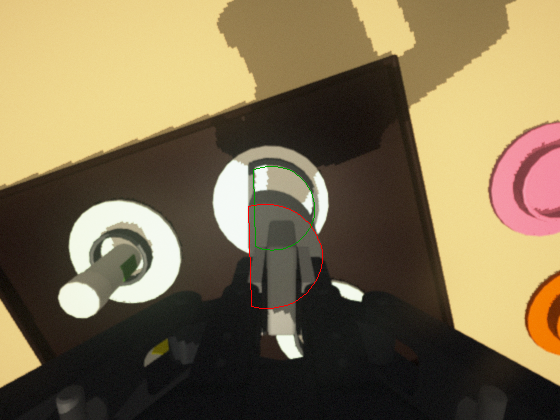

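The held logger (red) has its flat to the left like the nest's straight side (green), and they are aligned. Lowering slowly.

Emit:
{"method": "carry_out", "body": {"targets": [{"x":0,"y":0,"z":-0.02,"ax":0,"ay":0,"az":0,"hand":-1},{"x":0,"y":0,"z":-0.04,"ax":0,"ay":0,"az":0,"hand":-1},{"x":0,"y":0,"z":-0.055,"ax":0,"ay":0,"az":0,"hand":-1},{"x":0,"y":0,"z":-0.06,"ax":0,"ay":0,"az":0,"hand":-1},{"x":0,"y":0,"z":-0.063,"ax":0,"ay":0,"az":0,"hand":-1}]}}

```text
time_s: 28.95
eef_pos: [449.7, 184.8, 53.4]
ee_rot: [0.586, -0.396, 0.586, 0.396]
force: [1.1, -0.1, -0.8]
grip_width: 0.134
```

Emit:
{"method": "carry_out", "body": {"targets": [{"x":0,"y":0,"z":-0.002,"ax":0,"ay":0,"az":0,"hand":-1},{"x":0,"y":0,"z":-0.004,"ax":0,"ay":0,"az":0,"hand":-1},{"x":0,"y":0,"z":-0.005,"ax":0,"ay":0,"az":0,"hand":-1},{"x":0,"y":0,"z":-0.006,"ax":0,"ay":0,"az":0,"hand":-1},{"x":0,"y":0,"z":-0.006,"ax":0,"ay":0,"az":0,"hand":-1}]}}

```text
time_s: 29.58
eef_pos: [449.4, 184.9, 47.3]
ee_rot: [0.586, -0.396, 0.586, 0.396]
force: [-0.2, 0.2, -0.7]
grip_width: 0.138
```

Emit:
{"method": "carry_out", "body": {"targets": [{"x":0,"y":0,"z":-0.0007,"ax":0,"ay":0,"az":0,"hand":-1},{"x":0,"y":0,"z":-0.0014,"ax":0,"ay":0,"az":0,"hand":-1},{"x":0,"y":0,"z":-0.002,"ax":0,"ay":0,"az":0,"hand":-1},{"x":0,"y":0,"z":-0.0025,"ax":0,"ay":0,"az":0,"hand":-1},{"x":0,"y":0,"z":-0.0025,"ax":0,"ay":0,"az":0,"hand":-1}]}}

```text
time_s: 30.2
eef_pos: [449.5, 184.9, 45.1]
ee_rot: [0.586, -0.396, 0.586, 0.396]
force: [-2.2, -1.3, 4.9]
grip_width: 0.129
```

Contact came at the expected seat height of about 45 mm. Releasing and backing off.

Emit:
{"method": "carry_out", "body": {"targets": [{"x":0,"y":0,"z":0,"ax":0,"ay":0,"az":0,"hand":-0.6},{"x":0,"y":0,"z":0,"ax":0,"ay":0,"az":0,"hand":-0.3},{"x":0,"y":0,"z":0,"ax":0,"ay":0,"az":0,"hand":-0.2},{"x":0,"y":0,"z":0.005,"ax":0,"ay":0,"az":0,"hand":-0.2},{"x":0,"y":0,"z":0.025,"ax":0,"ay":0,"az":0,"hand":-0.2}]}}

```text
time_s: 30.82
eef_pos: [448.9, 184.8, 69.7]
ee_rot: [0.585, -0.396, 0.587, 0.396]
force: [0.0, 0.4, -0.2]
grip_width: 0.403
```

Emit:
{"method": "carry_out", "body": {"targets": [{"x":0,"y":0,"z":0.05,"ax":0,"ay":0,"az":0,"hand":-0.2},{"x":0,"y":0,"z":0.1,"ax":0,"ay":0,"az":0,"hand":-0.2},{"x":-0.01,"y":-0.04,"z":0.13,"ax":0,"ay":0,"az":0,"hand":-0.2},{"x":-0.02,"y":-0.09,"z":0.15,"ax":0,"ay":0,"az":0,"hand":-0.2},{"x":-0.03,"y":-0.14,"z":0.15,"ax":0,"ay":0,"az":0,"hand":-0.2}]}}

```text
time_s: 31.45
eef_pos: [421.0, 54.4, 221.4]
ee_rot: [0.587, -0.395, 0.591, 0.387]
force: [1.4, -0.5, -1.1]
grip_width: 0.399
```

Emit:
{"method": "carry_out", "body": {"targets": [{"x":-0.01,"y":-0.05,"z":0,"ax":0,"ay":0,"az":0,"hand":-0.2},{"x":-0.02,"y":-0.1,"z":0,"ax":0,"ay":0,"az":0,"hand":-0.2},{"x":-0.03,"y":-0.15,"z":0,"ax":0,"ay":0,"az":0,"hand":-0.2},{"x":-0.03,"y":-0.2,"z":0,"ax":0,"ay":0,"az":0,"hand":-0.2},{"x":-0.03,"y":-0.2,"z":0,"ax":0,"ay":0,"az":0,"hand":-0.2}]}}

```text
time_s: 32.08
eef_pos: [419.3, 0.0, 208.2]
ee_rot: [0.583, -0.392, 0.62, 0.351]
force: [-0.1, 0.8, 0.2]
grip_width: 0.4
```

```bash
python3 - <<'E'
from h import *
state(); t=viewer.capture("top"); s=viewer.capture("scene"); t0=cv2.imread("pics/top0.png")
a=cv2.resize(t[135:245,140:250],(400,400),interpolation=2); b=cv2.resize(s[165:240,250:390],(400,214),interpolation=2)
c=cv2.resize(t[140:215,325:400],(186,186),interpolation=2); d=cv2.resize(t0[140:215,325:400],(186,186),interpolation=2)
o=np.zeros((400,800,3),np.uint8);o[:,:400]=a;o[:214,400:]=b;o[214:,400:586]=c;o[214:,600:786]=d
cv2.imwrite("pics/fin.png",o)
E
```

```text
t 32.08 tcp [419.3   0.  208.2] xax [-0.014 -0.077 -0.997] jaw [-0.894  0.447 -0.022] yaw 153.4 F [-0.1  0.8  0.2] g 0.400 q [-0.23  0.11  1.82 -0.08  1.21 -2.88]
```

View pics/fin.png

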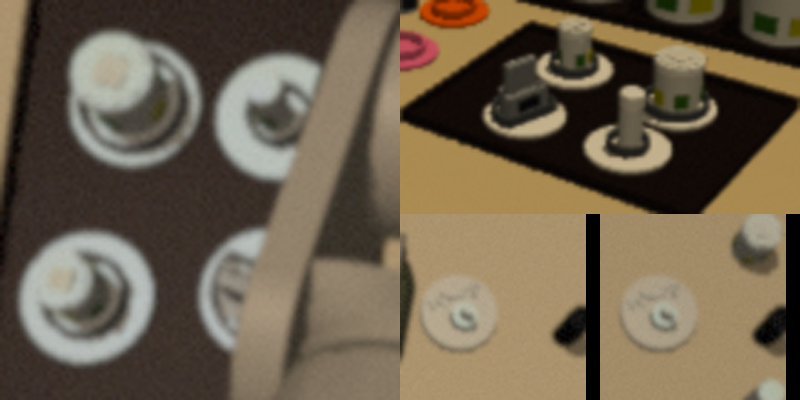

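All four stand upright in their nests, and the dish is where it was. The wrist joint came up against its range while retreating, so I'll turn it back and check the logger without the arm in the way.

Emit:
{"method": "carry_out", "body": {"targets": [{"x":0,"y":0,"z":0.01,"ax":0,"ay":0,"az":-0.15,"hand":-0.2},{"x":0,"y":0,"z":0.02,"ax":0,"ay":0,"az":-0.3,"hand":-0.2},{"x":0,"y":0,"z":0.03,"ax":0,"ay":0,"az":-0.45,"hand":-0.2},{"x":0,"y":0,"z":0.03,"ax":0,"ay":0,"az":-0.6,"hand":-0.2},{"x":0,"y":-0.03,"z":0.03,"ax":0,"ay":0,"az":-0.75,"hand":-0.2}]}}

```text
time_s: 32.8
eef_pos: [419.1, -29.3, 238.6]
ee_rot: [0.671, -0.137, 0.72, 0.112]
force: [1.0, 0.3, 0.5]
grip_width: 0.4
```

Emit:
{"method": "carry_out", "body": {"targets": [{"x":-0.01,"y":-0.04,"z":0,"ax":0,"ay":0,"az":-0.15,"hand":-0.2},{"x":-0.02,"y":-0.08,"z":0,"ax":0,"ay":0,"az":-0.3,"hand":-0.2},{"x":-0.03,"y":-0.12,"z":0,"ax":0,"ay":0,"az":-0.3,"hand":-0.2},{"x":-0.03,"y":-0.15,"z":0,"ax":0,"ay":0,"az":-0.3,"hand":-0.2},{"x":-0.03,"y":-0.15,"z":0,"ax":0,"ay":0,"az":-0.3,"hand":-0.2}]}}

```text
time_s: 33.42
eef_pos: [388.9, -181.2, 238.3]
ee_rot: [0.68, -0.028, 0.733, 0.01]
force: [-0.1, 0.6, 0.2]
grip_width: 0.402
```

```bash
python3 - <<'E'
from h import *
state(); t=viewer.capture("top"); s=viewer.capture("scene")
a=cv2.resize(t[135:245,140:250],(400,400),interpolation=2); b=cv2.resize(s[185:225,270:320],(400,320),interpolation=2)
o=np.zeros((400,800,3),np.uint8);o[:,:400]=a;o[:320,400:]=b
cv2.imwrite("pics/fin2.png",o)
E
```

```text
t 33.42 tcp [ 388.9 -181.2  238.3] xax [-0.074 -0.026 -0.997] jaw [-0.054  0.998 -0.022] yaw 93.1 F [-0.1  0.6  0.2] g 0.402 q [-0.67  0.13  1.72 -0.07  1.34 -2.28]
```

View pics/fin2.png

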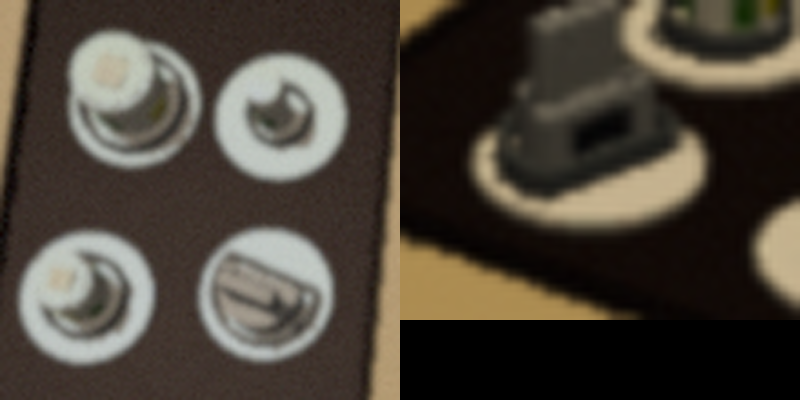

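The logger sits level inside its rim with the flat along the straight side, and the three round items are upright in their nests. Handing in.

```bash
python3 -c "
from rig import finish_job
print(finish_job())"
```

```text
the job is handed in; nothing more can be done
None
```

I placed the large pot, medium pot, vial and logger in that order, each upright in its own nest and let go. The job was handed in at about 33 s of robot time.

**Seating:** Each item made contact at about seat height (within about 1 mm), with at most about 14 N vertical force. The last top and scene views show all four standing upright. The logger lies inside its rim with its flat along the straight side.

**Dish:** By eye it is where it was at the start; I compared before and after crops but took no measurement.

**One thing that went wrong:** While backing away with the gripper empty, the last joint reached its range limit (about -2.88 rad as read). The arm stopped short and tilted slightly. I turned it back before handing in. I saw no sign that it passed the limit, but I only read that joint to two decimals.

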